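Find the tired leaf spring and tag it

ROBOT

A 6-joint arm with a two-finger parallel gripper is mounted at the origin on the work surface. World frame = base frame: x ahead of the robot, y to its left, z up, the work surface at z = 0. Lengths are in mm, angles in degrees, forces in N, time in s.
With the tool pointing down it reaches from about 300 to 850 mm from the base axis. Payload 4.2 kg.
Tool frame: the origin (TCP) lies at the very end of the fingers, on their centre line; the grasp point (between the pads) lies 19 mm behind it; z points along the fingers, y is the direction in which the jaws open and shut (so a half turn about z gives the same grasp; the last joint's range is limited). The gripper opens to 91 mm and grips with 3 to 60 N. Pads are 32 mm wide; open, the fingers measure 118 mm over their backs; the gripper's body (76 mm by 178 mm) begins 60 mm behind the grasp point.
Start: joints at [-75.688, 18.312, 89.639, -0, 72.044, -1.146], TCP at [153.262, -554.215, 213.976] pointing down, gripper open.
Joint ranges: [-177.97, 177.97], [-48.28, 115.42], [12.27, 149.76], [-77.06, 257.06], [2.81, 150.46], [-146.56, 146.56]. Speed limits (degrees/s): [147.25, 147.25, 180, 180, 180, 180].

INTERFACE

Orientations are given as [roll, pitch, yaw] about the fixed x, y, z axes, in that order (R = Rz(yaw) Ry(pitch) Rx(roll)).
In Python, from workcell import monitor, eyes, job gives the robot as it stands.
- The arm moves only by the tool move_arm, never from a script. Its argument "increments" is a list that holds one entry, the list of rows, each a list of 7 numbers: the opening, from 0 (shut) to 1 (fully open), then the shift along the tool's x, y, z in cm, then the turn, a rotation vector about the tool's x, y, z in rad. In form: [[[jaw, x, y, z, ax, ay, az], ...]]. A call has 1 to 12 rows; each row shifts and turns the pose as measured when the row begins, along the tool's axes as they then stand; what a row does not reach is not made up. A row lasts 1/8 s, in which the tool goes at most 62.5 mm and 10.7 degrees, less where a joint would pass 70% of its speed; a pose out of reach is approached as far as the arm can. A call is refused whole if a number of a shift passes 6.25 or a number of a turn 0.188, either way. A call with a gripper value outside its range is refused whole. The fingers move at their own pace and stop on an object; "force" is the grip in N (left out, the last holds). Time passes only in rows, so rows that do not move let the fingers close. It gives the time, the measured TCP pose, the force and the opening at its end, in the units of the state.
- monitor.state(): the state, without advancing time (a new reading comes with each control period).
- eyes.grab_frame(name): name is "side" or "top" or "wrist"; returns a dict with "color" (480x640x3 uint8, red, green, blue), "z_map" (480x640 float32, mm along the optical axis (not along the pixel's ray), 0 where there is no reading), "camera_matrix" (3x3 intrinsics, pixels), "rvec" (rotation vector, rad) and "tvec" (3), from world to camera coordinates, as OpenCV has them. Camera axes: x right, y down, z forward; pixel columns grow to the right and rows downward; lengths in mm; the calibration is good to about 2 mm. A picture is of the moment at which its call begins.
- job.job_done(): hands the job in, once; it reports no verdict.
The state is a dict: "time_s": time; "qpos": joint angles; "qvel": joint speeds; "effort": joint torques, N m; "ee_pos": TCP position; "ee_rot": TCP orientation; "force": force on the tool from outside, world axes, zero at the start; "torque": the same for the moment, N m; "gripper_width": finger opening in mm.
Only numpy, scipy, OpenCV 4.12 (cv2) and the standard library are available. Lean on these libraries where they do the work, as an engineer would, in place of code of your own. Each camera call takes 0.05 s, during which the arm holds its last target. There are 200 camera calls.

TASK

Working from the robot's left to its right (+y to -y), press each of the three leaf springs on the rig down by its mid-span stud with a steady 8 N, hold it there for half a second, and note how far it gives; never load a spring with more than 12 N. One spring is tired and gives about twice as far as the other two: put the steel tag ring over the post behind that spring, lying flat on its clamp block, and let go. Leave everything else on the bench where it is.

Things in the scene. Friction and masses are not known exactly. Their poses are not given: they have to be found in the camera images.
- rig: grey base plate of the spring test rig, fixed, 220 (x) x 290 (y) x 12 mm; origin centre of underside; x away from the robot, y to its left. On it stand three clamp blocks side by side (left, middle, right, 85 mm apart), each holding one leaf spring and one tag post. Each block is shimmed up by an unknown 0 to 6 mm, so the seat and stud points below are nominal, not exact
- ring: loose dark steel tag ring, 36 mm outside, 20 mm hole, 24 mm high, about 80 g, lying flat on the bench right of the rig; origin centre of underside, z is its axis
- stud_left (a point): nominal top of the half-round stud (radius 8 mm) at mid-span of the left leaf spring: press here. The real stud is 0 to 6 mm higher. The point is fixed to the rig and does not sink. Leaf: steel strip 120 x 24 x 3 mm from its root 60 mm beyond the stud (rig's +x) towards the robot, 50 mm of air below. At the stud a good leaf takes 1.4 to 2.2 N/mm, the tired one 0.6 to 0.9
- seat_left (a point): nominal centre of the flat top of the left clamp block (50 x 44 mm), 85 mm beyond its stud (rig's +x), 84 mm above the bench; really 0 to 6 mm higher. Foot of the upright tag post, 12 mm across and 28 mm tall, that the ring goes over; a ring put on lies on this top with its origin here. z up
- stud_middle (a point): nominal top of the half-round stud (radius 8 mm) at mid-span of the middle leaf spring: press here. The real stud is 0 to 6 mm higher. The point is fixed to the rig and does not sink. Leaf: steel strip 120 x 24 x 3 mm from its root 60 mm beyond the stud (rig's +x) towards the robot, 50 mm of air below. At the stud a good leaf takes 1.4 to 2.2 N/mm, the tired one 0.6 to 0.9
- seat_middle (a point): nominal centre of the flat top of the middle clamp block (50 x 44 mm), 85 mm beyond its stud (rig's +x), 84 mm above the bench; really 0 to 6 mm higher. Foot of the upright tag post, 12 mm across and 28 mm tall, that the ring goes over; a ring put on lies on this top with its origin here. z up
- stud_right (a point): nominal top of the half-round stud (radius 8 mm) at mid-span of the right leaf spring: press here. The real stud is 0 to 6 mm higher. The point is fixed to the rig and does not sink. Leaf: steel strip 120 x 24 x 3 mm from its root 60 mm beyond the stud (rig's +x) towards the robot, 50 mm of air below. At the stud a good leaf takes 1.4 to 2.2 N/mm, the tired one 0.6 to 0.9
- seat_right (a point): nominal centre of the flat top of the right clamp block (50 x 44 mm), 85 mm beyond its stud (rig's +x), 84 mm above the bench; really 0 to 6 mm higher. Foot of the upright tag post, 12 mm across and 28 mm tall, that the ring goes over; a ring put on lies on this top with its origin here. z up
- disc: solid steel disc without a hole, 42 mm across, 18 mm high; origin centre of underside; bystander near the ring
- tin: small white plastic jar, 48 mm across, 45 mm high; origin centre of underside; bystander near the ring
- dish: shallow glass dish, 80 mm across, 14 mm high; origin centre of underside; bystander
- cover: heavy round steel furnace cover, 90 mm across, 48 mm high; origin centre of underside; bystander
- driver: screwdriver, 170 mm long, lying beyond the rig; bystander
- mould: flat blue plate with dark recesses, 60 x 150 x 12 mm, lying to the right; bystander
Things that resemble listed ones, but are neither listed nor needed, are in the scene too. Leave any orange or red look-alike of the ring alone.

How it is judged (in metres and radians):
On the way, in this order (a step that is already met when the one before it is completed fails the run):
1. the left (+y) spring is pressed at its stud with 6 to 10 N, held 0.4 s (((y of good1_clamp_c2 in the frame of rig between 0.05 and 0.2 m and contact force between good1_leaf_c1 and anything else between 6 and 10 N) or (y of good2_clamp_c2 in the frame of rig between 0.05 and 0.2 m and contact force between good2_leaf_c1 and anything else between 6 and 10 N) or (y of tired_clamp_c2 in the frame of rig between 0.05 and 0.2 m and contact force between tired_leaf_c1 and anything else between 6 and 10 N))), for 0.4 s.
2. the middle spring is pressed at its stud with 6 to 10 N, held 0.4 s (((y of good1_clamp_c2 in the frame of rig between -0.04 and 0.04 m and contact force between good1_leaf_c1 and anything else between 6 and 10 N) or (y of good2_clamp_c2 in the frame of rig between -0.04 and 0.04 m and contact force between good2_leaf_c1 and anything else between 6 and 10 N) or (y of tired_clamp_c2 in the frame of rig between -0.04 and 0.04 m and contact force between tired_leaf_c1 and anything else between 6 and 10 N))), for 0.4 s.
3. the right (-y) spring is pressed at its stud with 6 to 10 N, held 0.4 s (((y of good1_clamp_c2 in the frame of rig between -0.2 and -0.05 m and contact force between good1_leaf_c1 and anything else between 6 and 10 N) or (y of good2_clamp_c2 in the frame of rig between -0.2 and -0.05 m and contact force between good2_leaf_c1 and anything else between 6 and 10 N) or (y of tired_clamp_c2 in the frame of rig between -0.2 and -0.05 m and contact force between tired_leaf_c1 and anything else between 6 and 10 N))), for 0.4 s.
4. the ring is over the post of the tired spring (horizontal distance between ring and tired_clamp_c2 below 0.007 m and height (world z) of ring between 0.081 and 0.094 m and angle between ring's own z axis and vertical below 0.1 rad), for 0.2 s.
At the end, for the whole second after the job is handed in: the ring lies flat (within 0.1 rad, underside 81 to 94 mm above the bench) on the clamp block of the tired spring, around its post (axis within 7 mm), released and at rest (all of step 4 and linear speed of ring below 0.01 m/s); the robot touches nothing.
It fails at once if a leaf spring is loaded with more than 13 N (contact force between any of good1_leaf_c0, good1_leaf_c1, good2_leaf_c0, good2_leaf_c1, tired_leaf_c0, tired_leaf_c1 and anything else above 13 N).
It fails at once if a bystander is moved by more than 20 mm (distance of any of disc, tin, dish, cover, driver, mould from where it was at the start of the episode above 0.02 m).
It also fails if it takes over 72 s, if anything falls off the work surface, if the arm or the gripper's body presses on something with over 40 N, if the wrist force passes 120 N, or if a joint passes its speed limit or range.

## Working session

There is one attempt and no reset: what is moved stays moved. The work goes in short steps, Python scripts to look and compute and a tool call to move; the robot and the scene stay as the last step left them, time stands still between calls to the robot, and variables do not carry over. Pictures are saved under pics/ and viewed, about 8 in all and at most 12, crops included, and the job is handed in when it is done.

Besides the shell and the picture viewer there is one more tool, called as name(argument=value, ...), one argument or row to a line, values as JSON. move_arm: Moves the arm, as the interface text tells. Its arguments: {"type":"object","properties":{"increments":{"type":"array"},"force":{"type":"number"}},"required":["increments"]}

```bash
mkdir -p pics; ls
cat > h.py <<'E'
import numpy as np, cv2
from workcell import monitor, eyes, job
def grab(n):
    f=eyes.grab_frame(n); R=cv2.Rodrigues(np.array(f["rvec"],float))[0]; t=np.array(f["tvec"],float).ravel()
    f["R"],f["t"],f["K"]=R,t,np.array(f["camera_matrix"]); return f
def cloud(f):
    v,u=np.mgrid[0:480,0:640]; z=f["z_map"].astype(float)
    p=np.stack([u,v,np.ones_like(u)],-1)@np.linalg.inv(f["K"]).T*z[...,None]
    w=(p-f["t"])@f["R"]; w[z==0]=np.nan; return w
def ray(f,u,v,h):
    d=f["R"].T@np.linalg.inv(f["K"])@[u,v,1]; c=-f["R"].T@f["t"]
    return c+d*(h-c[2])/d[2]
def proj(f,P):
    return cv2.projectPoints(np.array(P,float).reshape(-1,3),np.array(f["rvec"],float),np.array(f["tvec"],float),f["K"],None)[0].reshape(-1,2)
def save(f,n): cv2.imwrite("pics/"+n+".png",f["color"][...,::-1])
E
python3 - <<'E'
from h import *
print(monitor.state())
f=grab("top"); save(f,"top0"); np.savez("top0.npz",**f)
g=grab("side"); save(g,"side0")
for k in (f,g): print(-k["R"].T@k["t"],k["K"][0,0])
E
```

```text
pics
{'time_s': 0.0, 'qpos': array([-7.56857737e+01,  1.83503223e+01,  8.97050939e+01,  1.34415352e-03,
        7.20439628e+01, -1.14477780e+00]), 'qvel': array([-0.02560639, -0.01604175, -0.02603723, -0.0091493 ,  0.07489551,
       -0.03571205]), 'effort': array([ 6.41939787e-04, -4.12466598e+01, -2.31974781e+01,  7.25409924e-02,
        4.57197474e-02, -1.54625445e-04]), 'ee_pos': array([ 153.16152231, -553.70996854,  213.14239372]), 'ee_rot': array([-1.79900666e+02, -3.26318104e-03,  1.54585858e+01]), 'force': array([-0.17620916, -0.17808562,  0.66970825]), 'torque': array([-0.05834223,  0.04728196, -0.00999307]), 'gripper_width': 91.22315195479598}
[ 458.95860286   -5.81184755 1346.84145018] 515.4080636847056
[  -25.79454955 -1170.08965086   860.36743013] 618.2815175912276
```

View pics/top0.png

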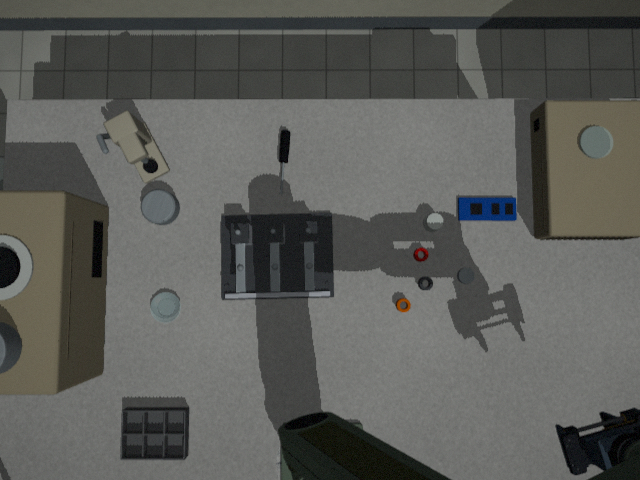

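View pics/side0.png

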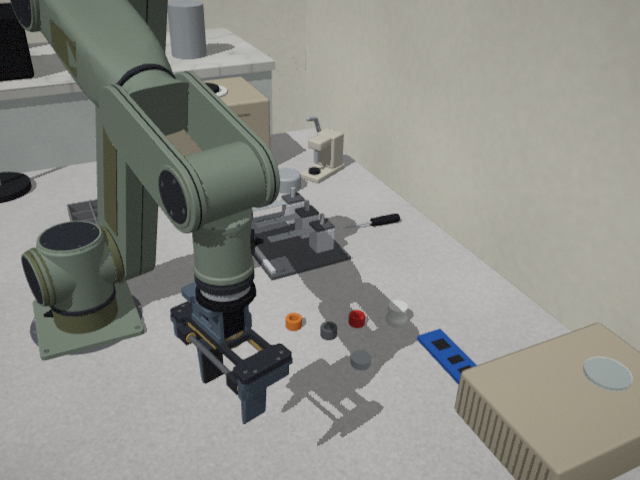

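The top view shows the rig at about (277,256), with studs near (240,267), (275,267) and (310,267). The dark ring is at (425,283), red at (420,254), orange at (403,305), the disc at (465,275) and the tin at (435,220). Next I measure these.

Run:
```python
from h import *
f=dict(np.load("top0.npz")); w=cloud(f); c=f["color"]; hsv=cv2.cvtColor(c,cv2.COLOR_RGB2HSV)
# rig outline: base plate from depth z 5..25 & near
m=((w[...,2]>6)&(w[...,2]<150)).astype(np.uint8)
roi=np.zeros_like(m); roi[200:310,205:350]=1
cs,_=cv2.findContours(m*roi,0,2); k=max(cs,key=cv2.contourArea); r=cv2.minAreaRect(k); print("rig rect",r)
b=cv2.boxPoints(r); print([ray(f,*p,12).round(1) for p in b])
print("small objs")
roi[:]=0; roi[200:330,380:490]=1
n,l,s,ce=cv2.connectedComponentsWithStats(m*roi)
for i in range(1,n):
    if s[i,4]>15:
        q=w[l==i]; print(s[i],ce[i].round(1),"z",np.nanpercentile(q[:,2],[50,90]).round(1),ray(f,*ce[i],np.nanpercentile(q[:,2],80)).round(1))
# heights down each strip
for u in (240,275,310):
    print(u,[(v,w[v,u].round(0).tolist()) for v in range(222,300,6)])
big=cv2.resize(c[205:310,210:480],None,fx=2.9,fy=2.9,interpolation=cv2.INTER_CUBIC); big=np.clip(big*2.0,0,255).astype(np.uint8)
cv2.imwrite("pics/crop.png",big[...,::-1])
```

```text
rig rect ((276.7317199707031, 255.26876831054688), (86.27738189697266, 113.86787414550781), 89.29268646240234)
[array([638.1, 269.3,  12. ]), array([641.7, -28.2,  12. ]), array([417.9, -30.6,  12. ]), array([414. , 262.9,  12. ])]
small objs
[457 200  33  21 634] [473.5 209.5] z [13.1 16.6] [ 646.2 -392.8   15.4]
[422 212  21  20 304] [432.4 221.7] z [44.6 48.9] [ 610.6 -279.    47.6]
[413 247  15  14 127] [420.4 253.8] z [24.2 27.8] [ 530.4 -251.2   26.8]
[457 267  18  17 225] [465.3 274.9] z [18.7 21.7] [ 476.5 -366.3   20.7]
[418 276  15  14 136] [425.  282.6] z [23.2 27.6] [ 456.7 -261.8   26.4]
[395 298  16  14 128] [402.6 304.4] z [23.7 28.1] [ 401.6 -204.2   27. ]
240 [(222, [614.0, 215.0, 11.0]), (228, [591.0, 202.0, 85.0]), (234, [575.0, 201.0, 91.0]), (240, [561.0, 202.0, 87.0]), (246, [547.0, 204.0, 75.0]), (252, [532.0, 203.0, 77.0]), (258, [517.0, 202.0, 81.0]), (264, [502.0, 202.0, 80.0]), (270, [488.0, 203.0, 76.0]), (276, [473.0, 202.0, 78.0]), (282, [458.0, 202.0, 79.0]), (288, [443.0, 201.0, 80.0]), (294, [427.0, 210.0, 26.0])]
275 [(222, [605.0, 116.0, 87.0]), (228, [591.0, 116.0, 85.0]), (234, [576.0, 116.0, 82.0]), (240, [561.0, 116.0, 85.0]), (246, [547.0, 117.0, 77.0]), (252, [532.0, 117.0, 75.0]), (258, [517.0, 116.0, 77.0]), (264, [502.0, 116.0, 84.0]), (270, [488.0, 116.0, 74.0]), (276, [473.0, 116.0, 75.0]), (282, [458.0, 116.0, 74.0]), (288, [443.0, 116.0, 77.0]), (294, [427.0, 121.0, 23.0])]
310 [(222, [605.0, 30.0, 90.0]), (228, [590.0, 30.0, 90.0]), (234, [575.0, 30.0, 90.0]), (240, [561.0, 30.0, 91.0]), (246, [546.0, 30.0, 83.0]), (252, [532.0, 30.0, 81.0]), (258, [517.0, 30.0, 82.0]), (264, [502.0, 30.0, 90.0]), (270, [487.0, 30.0, 86.0]), (276, [473.0, 30.0, 82.0]), (282, [458.0, 30.0, 82.0]), (288, [444.0, 30.0, 82.0]), (294, [428.0, 31.0, 23.0])]
```

View pics/crop.png

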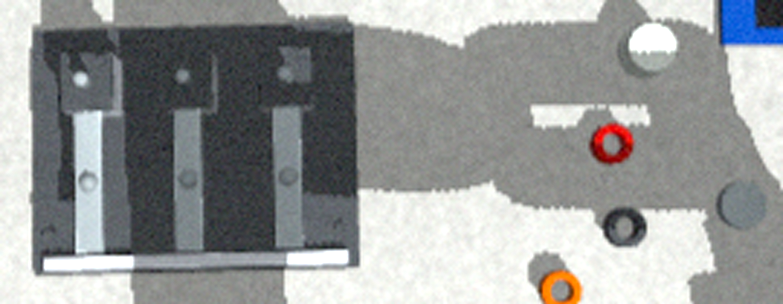

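Run:
```python
from h import *
f=dict(np.load("top0.npz")); w=cloud(f)
for n,u,v,h in [("sL",240.3,267.4,84),("sM",274.8,267.1,82),("sR",309.7,266,87),("pL",238.3,231.9,115),("pM",272.8,230.9,115),("pR",308.3,230.5,115)]:
    print(n,ray(f,u,v,h).round(1))
for n,(x,y) in dict(sL=(495,200),sM=(495,115),sR=(495,30)).items():
    d=np.hypot(w[...,0]-x,w[...,1]-y); q=(abs(w[...,1]-y)<9)&(abs(w[...,0]-x)<50)&(abs(w[...,0]-x)>12)
    print(n,"leaf z",np.nanmedian(w[q][:,2]),"block",np.nanmedian(w[(abs(w[...,1]-y)<18)&(abs(w[...,0]-x-83)<18)][:,2]))
```

```text
sL [493.7 200.7  84. ]
sM [494.5 116.3  82. ]
sR [497.1  30.5  87. ]
pL [578.1 201.5 115. ]
pM [580.5 118.6 115. ]
pR [581.5  33.2 115. ]
sL leaf z 74.45844666745019 block 84.61961533123429
sM leaf z 75.62255656485726 block 85.92969300936443
sR leaf z 80.65132068231317 block 89.87304067304805
```

move_arm(
  increments=[
    [[0, 0, 0, 0, 0, 0, 0.135], [0, 0, 0, 0, 0, 0, 0.135], [0, 2.5, -5.6, 0, 0, 0, 0], [0, 2.5, -5.6, 0, 0, 0, 0], [0, 2.5, -5.6, 0, 0, 0, 0], [0, 2.5, -5.6, 0, 0, 0, 0], [0, 2.5, -5.6, 0, 0, 0, 0], [0, 2.5, -5.6, 0, 0, 0, 0], [0, 2.5, -5.6, 0, 0, 0, 0], [0, 2.5, -5.6, 0, 0, 0, 0], [0, 2.5, -5.6, 0, 0, 0, 0], [0, 2.5, -5.6, 0, 0, 0, 0]],
  ],
)

```text
time_s: 1.6
ee_pos: [412.6, 13.0, 212.1]
ee_rot: [-179.7, -0.1, -1.1]
force: [0.8, -0.5, 0.1]
gripper_width: 0.3
```

move_arm(
  increments=[
    [[0, 2.4, -5.5, 0, 0, 0, -0.035], [0, 2.4, -5.5, 0, 0, 0, 0], [0, 2.4, -5.5, 0, 0, 0, 0], [0, 1.2, -2.5, 0, 0, 0, 0], [0, 0, 0, 0, 0, 0, 0], [0, 0, 0, 0, 0, 0, 0]],
  ],
)

```text
time_s: 2.35
ee_pos: [496.2, 213.5, 210.5]
ee_rot: [-179.8, 0.1, 1.4]
force: [0.5, 0.8, 0.2]
gripper_width: 0.2
```

Run:
```python
from h import *
print(monitor.state()["ee_pos"],monitor.state()["force"])
f=grab("wrist"); w=cloud(f); c=f["color"]
print((-f["R"].T@f["t"]).round(1))
p=proj(f,[[493.7,200.7,84],[494.5,116.3,82],[497,30.5,87],[578.1,201.5,115],[580.5,118.6,115],monitor.state()["ee_pos"]]).round(0); print(p)
cv2.imwrite("pics/w1.png",np.clip(c*1.5,0,255).astype(np.uint8)[...,::-1]); np.savez("w1.npz",**f)
```

```text
[496.20756921 213.52237349 210.53702006] [0.47077062 0.80023698 0.23388191]
[567.4 215.7 381.8]
[[337. 237.]
 [433. 238.]
 [534. 239.]
 [342. 135.]
 [456. 135.]
 [323. 290.]]
```

View pics/w1.png

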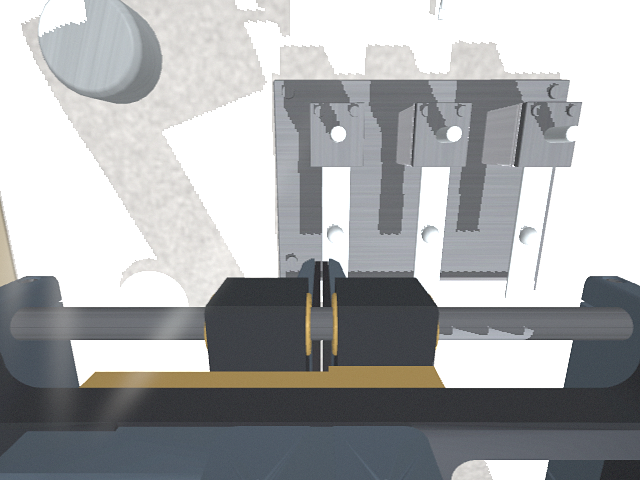

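The wrist view shows the left, middle and right studs at (336,233), (431,234) and (528,235), and the posts at (338,134), (454,134) and (571,134). All of these are within about 4 px of what the top view predicted. I now descend over the left stud.

move_arm(
  increments=[
    [[0, 0, 1.25, 4.0, 0, 0, 0], [0, 0, 0, 4.0, 0, 0, 0], [0, 0, 0, 2.5, 0, 0, 0], [0, 0, 0, 0.6, 0, 0, 0], [0, 0, 0, 0, 0, 0, 0], [0, 0, 0, 0, 0, 0, 0]],
  ],
)

```text
time_s: 3.15
ee_pos: [496.9, 195.1, 101.0]
ee_rot: [-179.8, -0.3, 0.9]
force: [0.7, -0.3, -0.2]
gripper_width: 0.4
```

move_arm(
  increments=[
    [[0, -0.1, -0.6, 0, 0, 0, 0], [0, 0, 0, 0.4, 0, 0, 0], [0, 0, 0, 0.4, 0, 0, 0], [0, 0, 0, 0, 0, 0, 0], [0, 0, 0, 0, 0, 0, 0]],
  ],
)

```text
time_s: 3.78
ee_pos: [496.8, 202.2, 94.4]
ee_rot: [-179.7, -0.5, 1.0]
force: [0.3, -0.7, -0.0]
gripper_width: 0.3
```

move_arm(
  increments=[
    [[0, 0, 0, 0.3, 0, 0, 0], [0, 0, 0, 0.3, 0, 0, 0], [0, 0, 0, 0, 0, 0, 0]],
  ],
)

```text
time_s: 4.15
ee_pos: [496.8, 202.2, 87.9]
ee_rot: [-179.7, -0.5, 0.9]
force: [0.5, -1.0, 0.3]
gripper_width: 0.2
```

move_arm(
  increments=[
    [[0, 0, 0, 0.2, 0, 0, 0], [0, 0, 0, 0.1, 0, 0, 0], [0, 0, 0, 0, 0, 0, 0]],
  ],
)

```text
time_s: 4.53
ee_pos: [496.9, 202.2, 84.7]
ee_rot: [-179.7, -0.5, 0.9]
force: [-0.2, -0.4, -0.1]
gripper_width: 0.6
```

move_arm(
  increments=[
    [[0, 0, 0, 0.2, 0, 0, 0], [0, 0, 0, 0.1, 0, 0, 0], [0, 0, 0, 0, 0, 0, 0]],
  ],
)

```text
time_s: 4.9
ee_pos: [497.0, 202.3, 82.0]
ee_rot: [-179.7, -0.5, 0.9]
force: [-0.6, 0.1, 2.1]
gripper_width: 0.5
```

move_arm(
  increments=[
    [[0, 0, 0, 0.1, 0, 0, 0], [0, 0, 0, 0, 0, 0, 0], [0, 0, 0, 0, 0, 0, 0]],
  ],
)

```text
time_s: 5.28
ee_pos: [497.0, 202.3, 81.5]
ee_rot: [-179.7, -0.5, 0.9]
force: [-0.9, -0.5, 3.5]
gripper_width: 0.6
```

move_arm(
  increments=[
    [[0, 0, 0, 0.1, 0, 0, 0], [0, 0, 0, 0, 0, 0, 0], [0, 0, 0, 0, 0, 0, 0]],
  ],
)

```text
time_s: 5.65
ee_pos: [496.9, 202.3, 80.8]
ee_rot: [-179.7, -0.5, 0.9]
force: [-1.2, 0.3, 4.2]
gripper_width: 0.4
```

move_arm(
  increments=[
    [[0, 0, 0, 0.2, 0, 0, 0], [0, 0, 0, 0, 0, 0, 0], [0, 0, 0, 0, 0, 0, 0]],
  ],
)

```text
time_s: 6.02
ee_pos: [496.8, 202.3, 79.5]
ee_rot: [-179.7, -0.5, 0.9]
force: [-2.7, -0.3, 6.2]
gripper_width: -0.0
```

move_arm(
  increments=[
    [[0, 0, 0, 0.1, 0, 0, 0], [0, 0, 0, 0, 0, 0, 0], [0, 0, 0, 0, 0, 0, 0]],
  ],
)

```text
time_s: 6.4
ee_pos: [496.8, 202.3, 79.5]
ee_rot: [-179.7, -0.5, 0.9]
force: [-2.8, 0.2, 6.7]
gripper_width: 0.3
```

move_arm(
  increments=[
    [[0, 0, 0, 0.13, 0, 0, 0], [0, 0, 0, 0.03, 0, 0, 0], [0, 0, 0, 0.03, 0, 0, 0]],
  ],
)

```text
time_s: 6.78
ee_pos: [496.8, 202.3, 78.8]
ee_rot: [-179.7, -0.6, 0.9]
force: [-1.6, -0.4, 7.1]
gripper_width: 0.5
```

move_arm(
  increments=[
    [[0, 0, 0, 0.02, 0, 0, 0], [0, 0, 0, 0.02, 0, 0, 0], [0, 0, 0, 0.02, 0, 0, 0], [0, 0, 0, 0.02, 0, 0, 0]],
  ],
)

```text
time_s: 7.28
ee_pos: [496.8, 202.3, 79.4]
ee_rot: [-179.6, -0.6, 0.9]
force: [-2.0, -1.2, 5.3]
gripper_width: 0.3
```

move_arm(
  increments=[
    [[0, 0, 0, 0.15, 0, 0, 0], [0, 0, 0, 0.1, 0, 0, 0]],
  ],
)

```text
time_s: 7.52
ee_pos: [496.7, 202.3, 77.8]
ee_rot: [-179.6, -0.6, 0.9]
force: [-2.1, -1.0, 8.8]
gripper_width: 0.8
```

move_arm(
  increments=[
    [[0, 0, 0, 0.1, 0, 0, 0]],
  ],
)

```text
time_s: 7.65
ee_pos: [496.7, 202.3, 77.4]
ee_rot: [-179.6, -0.6, 0.9]
force: [-2.9, -2.4, 9.0]
gripper_width: 0.8
```

move_arm(
  increments=[
    [[0, 0, 0, 0.08, 0, 0, 0]],
  ],
)

```text
time_s: 7.78
ee_pos: [496.7, 202.3, 77.3]
ee_rot: [-179.6, -0.6, 0.9]
force: [-3.1, -1.8, 9.4]
gripper_width: 0.7
```

move_arm(
  increments=[
    [[0, 0, 0, 0.0, 0, 0, 0]],
  ],
)

```text
time_s: 7.9
ee_pos: [496.7, 202.3, 78.0]
ee_rot: [-179.6, -0.6, 0.9]
force: [-2.5, -0.8, 7.5]
gripper_width: 0.8
```

move_arm(
  increments=[
    [[0, 0, 0, 0.04, 0, 0, 0]],
  ],
)

```text
time_s: 8.02
ee_pos: [496.8, 202.3, 78.2]
ee_rot: [-179.6, -0.7, 0.9]
force: [-2.0, -0.9, 8.8]
gripper_width: 0.7
```

move_arm(
  increments=[
    [[0, 0, 0, 0.04, 0, 0, 0]],
  ],
)

```text
time_s: 8.15
ee_pos: [496.7, 202.3, 78.3]
ee_rot: [-179.6, -0.7, 1.0]
force: [-2.1, -1.0, 7.4]
gripper_width: 0.5
```

move_arm(
  increments=[
    [[0, 0, 0, 0.05, 0, 0, 0]],
  ],
)

```text
time_s: 8.28
ee_pos: [496.8, 202.3, 78.3]
ee_rot: [-179.6, -0.7, 0.9]
force: [-2.3, -0.8, 9.3]
gripper_width: 0.4
```

move_arm(
  increments=[
    [[0, 0, 0, 0.05, 0, 0, 0]],
  ],
)

```text
time_s: 8.4
ee_pos: [496.7, 202.3, 78.4]
ee_rot: [-179.6, -0.7, 0.9]
force: [-2.0, -0.9, 8.2]
gripper_width: 0.7
```

move_arm(
  increments=[
    [[0, 0, 0, 0.05, 0, 0, 0], [0, 0, 0, 0.05, 0, 0, 0]],
  ],
)

```text
time_s: 8.65
ee_pos: [496.8, 202.3, 78.4]
ee_rot: [-179.6, -0.7, 0.9]
force: [-2.2, -1.4, 7.9]
gripper_width: 0.4
```

move_arm(
  increments=[
    [[0, 0, 0, -2.0, 0, 0, 0], [0, 0, 0, -1.5, 0, 0, 0], [0, 0, 4.3, 0, 0, 0, 0], [0, 0, 4.0, 0, 0, 0, 0], [0, 0, 0, 0, 0, 0, 0], [0, 0, 0, 0, 0, 0, 0]],
  ],
)

```text
time_s: 9.4
ee_pos: [498.9, 118.0, 112.8]
ee_rot: [-179.6, -0.8, 1.0]
force: [-0.4, 0.4, 0.1]
gripper_width: 0.7
```

move_arm(
  increments=[
    [[0, -0.15, 0, 1.0, 0, 0, 0], [0, 0, 0, 0.8, 0, 0, 0], [0, 0, 0, 0.5, 0, 0, 0], [0, 0, 0, 0, 0, 0, 0], [0, 0, 0, 0, 0, 0, 0]],
  ],
)

```text
time_s: 10.02
ee_pos: [497.2, 120.5, 87.1]
ee_rot: [-179.6, -0.7, 1.2]
force: [-0.8, -0.3, -0.4]
gripper_width: 0.2
```

move_arm(
  increments=[
    [[0, 0, 0, 0.2, 0, 0, 0], [0, 0, 0, 0.05, 0, 0, 0]],
  ],
)

```text
time_s: 10.28
ee_pos: [497.6, 120.6, 84.9]
ee_rot: [-179.6, -0.8, 1.2]
force: [0.4, 0.2, 1.2]
gripper_width: 0.1
```

move_arm(
  increments=[
    [[0, 0, 0, 0.15, 0, 0, 0], [0, 0, 0, 0.05, 0, 0, 0]],
  ],
)

```text
time_s: 10.52
ee_pos: [497.7, 120.6, 83.0]
ee_rot: [-179.5, -0.8, 1.2]
force: [1.1, -0.4, 0.3]
gripper_width: 0.3
```

move_arm(
  increments=[
    [[0, 0, 0, 0.15, 0, 0, 0], [0, 0, 0, 0.05, 0, 0, 0]],
  ],
)

```text
time_s: 10.78
ee_pos: [497.6, 120.6, 81.2]
ee_rot: [-179.5, -0.8, 1.2]
force: [-0.7, 0.0, 0.5]
gripper_width: 0.3
```

move_arm(
  increments=[
    [[0, 0, 0.3, -0.1, 0, 0, 0], [0, 0, 0, 0.0, 0, 0, 0], [0, 0, 0, 0.15, 0, 0, 0]],
  ],
)

```text
time_s: 11.15
ee_pos: [497.9, 117.6, 81.0]
ee_rot: [-179.5, -0.8, 1.2]
force: [-1.8, 0.8, 2.9]
gripper_width: 0.5
```

move_arm(
  increments=[
    [[0, 0, 0, 0.15, 0, 0, 0], [0, 0, 0, 0.05, 0, 0, 0]],
  ],
)

```text
time_s: 11.4
ee_pos: [497.7, 117.6, 79.0]
ee_rot: [-179.5, -0.8, 1.2]
force: [-1.4, 0.6, 3.9]
gripper_width: 0.3
```

move_arm(
  increments=[
    [[0, 0, 0, 0.15, 0, 0, 0], [0, 0, 0, 0.05, 0, 0, 0]],
  ],
)

```text
time_s: 11.65
ee_pos: [497.7, 117.6, 77.2]
ee_rot: [-179.5, -0.8, 1.2]
force: [-1.9, 0.6, 4.3]
gripper_width: 0.0
```

move_arm(
  increments=[
    [[0, 0, 0, 0.15, 0, 0, 0], [0, 0, 0, 0.05, 0, 0, 0]],
  ],
)

```text
time_s: 11.9
ee_pos: [497.6, 117.6, 75.6]
ee_rot: [-179.5, -0.8, 1.2]
force: [-2.8, 0.3, 7.2]
gripper_width: 0.4
```

move_arm(
  increments=[
    [[0, 0, 0, 0.1, 0, 0, 0]],
  ],
)

```text
time_s: 12.02
ee_pos: [497.7, 117.6, 74.9]
ee_rot: [-179.5, -0.8, 1.2]
force: [-2.9, 0.3, 6.4]
gripper_width: 0.3
```

move_arm(
  increments=[
    [[0, 0, 0, 0.08, 0, 0, 0]],
  ],
)

```text
time_s: 12.15
ee_pos: [497.7, 117.6, 74.4]
ee_rot: [-179.5, -0.8, 1.2]
force: [-2.8, 0.3, 7.5]
gripper_width: 0.3
```

move_arm(
  increments=[
    [[0, 0, 0, 0.08, 0, 0, 0]],
  ],
)

```text
time_s: 12.28
ee_pos: [497.7, 117.6, 74.0]
ee_rot: [-179.5, -0.8, 1.2]
force: [-2.4, 0.2, 7.7]
gripper_width: 0.6
```

move_arm(
  increments=[
    [[0, 0, 0, 0.06, 0, 0, 0]],
  ],
)

```text
time_s: 12.4
ee_pos: [497.7, 117.6, 73.8]
ee_rot: [-179.5, -0.9, 1.2]
force: [-1.9, 0.7, 7.1]
gripper_width: 0.5
```

move_arm(
  increments=[
    [[0, 0, 0, 0.06, 0, 0, 0]],
  ],
)

```text
time_s: 12.52
ee_pos: [497.7, 117.6, 73.7]
ee_rot: [-179.5, -0.9, 1.2]
force: [-2.4, -0.4, 6.3]
gripper_width: 0.7
```

move_arm(
  increments=[
    [[0, 0, 0, 0.1, 0, 0, 0], [0, 0, 0, 0.08, 0, 0, 0]],
  ],
)

```text
time_s: 12.78
ee_pos: [497.7, 117.6, 72.9]
ee_rot: [-179.5, -0.9, 1.2]
force: [-3.1, -0.9, 8.8]
gripper_width: 0.2
```

move_arm(
  increments=[
    [[0, 0, 0, 0.06, 0, 0, 0], [0, 0, 0, 0.06, 0, 0, 0]],
  ],
)

```text
time_s: 13.02
ee_pos: [497.7, 117.6, 72.8]
ee_rot: [-179.5, -0.9, 1.2]
force: [-2.9, 0.2, 8.1]
gripper_width: 0.7
```

move_arm(
  increments=[
    [[0, 0, 0, 0.06, 0, 0, 0], [0, 0, 0, 0.06, 0, 0, 0]],
  ],
)

```text
time_s: 13.28
ee_pos: [497.7, 117.6, 72.7]
ee_rot: [-179.5, -0.9, 1.2]
force: [-3.1, 0.3, 8.5]
gripper_width: 0.1
```

move_arm(
  increments=[
    [[0, 0, 0, 0.06, 0, 0, 0], [0, 0, 0, 0.06, 0, 0, 0]],
  ],
)

```text
time_s: 13.52
ee_pos: [497.7, 117.6, 72.6]
ee_rot: [-179.5, -1.0, 1.2]
force: [-3.9, 0.2, 8.9]
gripper_width: 0.4
```

move_arm(
  increments=[
    [[0, 0, 0, -2.2, 0, 0, 0], [0, 0, 0, -2.2, 0, 0, 0], [0, 0, 4.3, 0, 0, 0, 0], [0, 0, 4.0, 0, 0, 0, 0], [0, 0, 0, 0, 0, 0, 0], [0, 0, 0, 0, 0, 0, 0], [0, 0, 0, 0, 0, 0, 0]],
  ],
)

```text
time_s: 14.4
ee_pos: [500.9, 33.2, 115.2]
ee_rot: [-179.6, -1.2, 1.4]
force: [0.8, 0.8, 0.5]
gripper_width: 0.5
```

Run:
```python
from h import *
s=monitor.state(); print(s["ee_pos"])
f=grab("wrist"); p=proj(f,[[497,30.5,87],[497,30.5,93]]).round(0); print(p)
f=dict(np.load("w1.npz")); w=cloud(f)
for u,v in [(336,233),(431,234),(528,235)]: print(w[v-3:v+4,u-3:u+4].reshape(-1,3).mean(0).round(1))
for u,v in [(338,134),(454,134),(571,134)]: print(w[v-2:v+3,u-2:u+3].reshape(-1,3).mean(0).round(1))
```

```text
[500.85430635  33.20403235 115.15436832]
[[328. 279.]
 [328. 283.]]
[497.3 202.   83.1]
[498.5 119.   83.5]
[nan nan nan]
[579.  204.5 112.5]
[580.9 119.6 113.5]
[582.7  36.7 117.2]
```

move_arm(
  increments=[
    [[0, -0.1, 0, 0.8, 0, 0.02, 0], [0, 0, 0, 0.8, 0, 0, 0], [0, 0, 0, 0.3, 0, 0, 0], [0, 0, 0, 0, 0, 0, 0], [0, 0, 0, 0, 0, 0, 0]],
  ],
)

```text
time_s: 15.08
ee_pos: [501.3, 35.7, 95.4]
ee_rot: [-179.6, -2.3, 1.6]
force: [0.3, 0.4, -0.6]
gripper_width: 0.5
```

move_arm(
  increments=[
    [[0, 0, 0, 0.15, 0, 0, 0], [0, 0, 0, 0.05, 0, 0, 0]],
  ],
)

```text
time_s: 15.32
ee_pos: [501.7, 35.7, 93.6]
ee_rot: [-179.5, -2.4, 1.6]
force: [-0.5, 0.6, 0.1]
gripper_width: 0.1
```

move_arm(
  increments=[
    [[0, 0, 0, 0.15, 0, 0, 0], [0, 0, 0, 0.05, 0, 0, 0]],
  ],
)

```text
time_s: 15.58
ee_pos: [501.9, 35.6, 91.6]
ee_rot: [-179.5, -2.4, 1.6]
force: [-0.2, -0.1, -0.1]
gripper_width: 0.5
```

move_arm(
  increments=[
    [[0, 0, 0, 0.1, 0, 0, 0], [0, 0, 0, 0.05, 0, 0, 0]],
  ],
)

```text
time_s: 15.82
ee_pos: [501.9, 35.6, 90.0]
ee_rot: [-179.5, -2.4, 1.6]
force: [0.4, -0.2, -0.2]
gripper_width: 0.1
```

move_arm(
  increments=[
    [[0, 0, 0, 0.1, 0, 0, 0], [0, 0, 0, 0.05, 0, 0, 0]],
  ],
)

```text
time_s: 16.08
ee_pos: [502.0, 35.6, 88.4]
ee_rot: [-179.5, -2.4, 1.6]
force: [-0.4, -0.6, -0.1]
gripper_width: 0.5
```

move_arm(
  increments=[
    [[0, -0.25, 0.2, -0.2, 0, -0.04, 0], [0, 0, 0, 0, 0, 0, 0], [0, 0, 0, 0, 0, 0, 0], [0, 0, 0, 0, 0, 0, 0]],
  ],
)

```text
time_s: 16.58
ee_pos: [498.9, 33.6, 90.0]
ee_rot: [-179.5, -0.1, 1.6]
force: [0.2, 0.5, -0.1]
gripper_width: 0.7
```

move_arm(
  increments=[
    [[0, 0, 0, 0.15, 0, 0, 0], [0, 0, 0, 0.05, 0, 0, 0]],
  ],
)

```text
time_s: 16.82
ee_pos: [498.6, 33.7, 87.9]
ee_rot: [-179.5, -0.1, 1.6]
force: [-0.8, -0.4, 0.1]
gripper_width: 0.5
```

move_arm(
  increments=[
    [[0, 0, 0, 0.1, 0, 0, 0], [0, 0, 0, 0.03, 0, 0, 0]],
  ],
)

```text
time_s: 17.08
ee_pos: [498.5, 33.7, 86.7]
ee_rot: [-179.5, -0.1, 1.6]
force: [-0.9, -0.0, 2.6]
gripper_width: 0.7
```

move_arm(
  increments=[
    [[0, 0, 0, 0.1, 0, 0, 0], [0, 0, 0, 0.03, 0, 0, 0]],
  ],
)

```text
time_s: 17.32
ee_pos: [498.5, 33.7, 85.8]
ee_rot: [-179.5, -0.1, 1.6]
force: [-0.6, -0.2, 3.8]
gripper_width: 0.4
```

move_arm(
  increments=[
    [[0, 0, 0, 0.12, 0, 0, 0], [0, 0, 0, 0.06, 0, 0, 0]],
  ],
)

```text
time_s: 17.58
ee_pos: [498.4, 33.7, 84.5]
ee_rot: [-179.5, -0.1, 1.6]
force: [-2.6, -0.4, 5.6]
gripper_width: 0.5
```

move_arm(
  increments=[
    [[0, 0, 0, 0.12, 0, 0, 0], [0, 0, 0, 0.06, 0, 0, 0]],
  ],
)

```text
time_s: 17.82
ee_pos: [498.3, 33.7, 83.6]
ee_rot: [-179.6, -0.1, 1.6]
force: [-2.8, -0.4, 8.4]
gripper_width: 0.3
```

move_arm(
  increments=[
    [[0, 0, 0, 0.1, 0, 0, 0]],
  ],
)

```text
time_s: 17.95
ee_pos: [498.3, 33.7, 83.1]
ee_rot: [-179.6, -0.1, 1.6]
force: [-1.4, -0.6, 8.3]
gripper_width: 0.2
```

move_arm(
  increments=[
    [[0, 0, 0, 0.07, 0, 0, 0]],
  ],
)

```text
time_s: 18.08
ee_pos: [498.3, 33.7, 83.1]
ee_rot: [-179.6, -0.1, 1.6]
force: [-3.0, -0.1, 8.3]
gripper_width: 0.6
```

move_arm(
  increments=[
    [[0, 0, 0, 0.05, 0, 0, 0]],
  ],
)

```text
time_s: 18.2
ee_pos: [498.3, 33.7, 83.2]
ee_rot: [-179.6, -0.1, 1.6]
force: [-3.0, -0.8, 7.8]
gripper_width: 0.3
```

move_arm(
  increments=[
    [[0, 0, 0, 0.05, 0, 0, 0], [0, 0, 0, 0.05, 0, 0, 0]],
  ],
)

```text
time_s: 18.45
ee_pos: [498.3, 33.7, 83.5]
ee_rot: [-179.6, -0.2, 1.6]
force: [-2.9, -0.2, 8.8]
gripper_width: 0.4
```

move_arm(
  increments=[
    [[0, 0, 0, 0.05, 0, 0, 0], [0, 0, 0, 0.05, 0, 0, 0]],
  ],
)

```text
time_s: 18.7
ee_pos: [498.3, 33.7, 83.6]
ee_rot: [-179.6, -0.2, 1.6]
force: [-2.8, 0.4, 6.4]
gripper_width: 0.1
```

move_arm(
  increments=[
    [[0, 0, 0, 0.05, 0, 0, 0], [0, 0, 0, 0.05, 0, 0, 0]],
  ],
)

```text
time_s: 18.95
ee_pos: [498.4, 33.7, 83.7]
ee_rot: [-179.6, -0.2, 1.6]
force: [-1.8, -0.9, 6.9]
gripper_width: 0.7
```

Left gave about 4.9 mm, middle about 10–11 mm and right about 4.6 mm, so the middle spring is the tired one. Next I go to the ring.

move_arm(
  increments=[
    [[0.55, 0, 0, -3.0, 0, 0, 0], [0.55, 0, 0, -4.0, 0, 0, 0], [0.55, -0.8, 5.9, 0, 0, 0, 0.015], [0.55, -0.8, 5.9, 0, 0, 0, 0.015], [0.55, -0.8, 5.9, 0, 0, 0, 0], [0.55, -0.8, 5.9, 0, 0, 0, 0], [0.55, -0.8, 5.0, 0, 0, 0, 0], [0.55, 0, 0, 0, 0, 0, 0], [0.55, 0, 0, 0, 0, 0, 0], [0.55, 0, 0, 0, 0, 0, 0]],
  ],
)

```text
time_s: 20.2
ee_pos: [462.9, -260.1, 150.3]
ee_rot: [-179.6, -0.5, 0.1]
force: [1.3, 0.5, -0.9]
gripper_width: 49.8
```

Run:
```python
from h import *
s=monitor.state(); print(s["ee_pos"],s["ee_rot"])
f=grab("wrist"); c=f["color"]; print(proj(f,[[457,-262,24],s["ee_pos"]]).round(0))
cv2.imwrite("pics/w2.png",c[...,::-1]); np.savez("w2.npz",**f)
```

```text
[ 462.94236318 -260.05140491  150.25545661] [-1.79571291e+02 -5.13588585e-01  1.11821279e-01]
[[326. 242.]
 [323. 290.]]
```

View pics/w2.png

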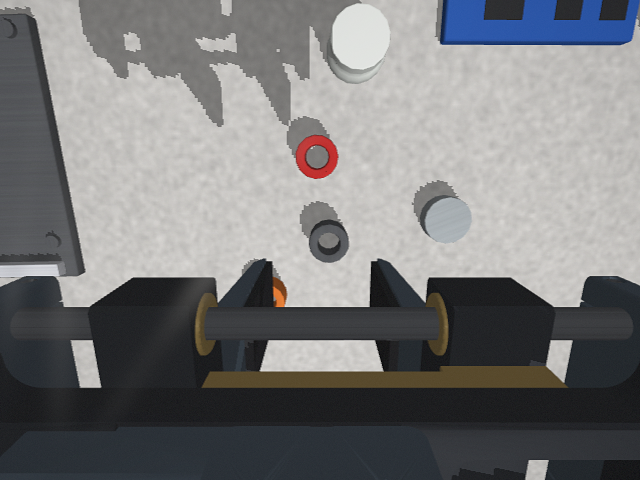

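The ring is at (329,241), 3 px from its prediction, which puts it at about (458,-264). The jaws clear the orange ring at (275,290).

move_arm(
  increments=[
    [[0.55, -0.5, 0.4, 3.0, 0, 0, 0], [0.55, 0, 0, 4.0, 0, 0, 0], [0.55, 0, 0, 3.5, 0, 0, 0], [0.55, 0, 0, 0.5, 0, 0, 0], [0.55, 0, 0, 0, 0, 0, 0], [0.55, 0, 0, 0, 0, 0, 0], [0.55, 0, 0, 0, 0, 0, 0]],
  ],
)

```text
time_s: 21.12
ee_pos: [464.4, -259.5, 42.7]
ee_rot: [-179.9, -1.1, 0.7]
force: [-0.4, 0.2, -0.4]
gripper_width: 49.9
```

move_arm(
  increments=[
    [[0.55, -0.65, 0.45, 0.5, 0, -0.02, 0], [0.55, 0, 0, 0.7, 0, 0, 0], [0.55, 0, 0, 0.5, 0, 0, 0], [0.55, 0, 0, 0, 0, 0, 0], [0.55, 0, 0, 0, 0, 0, 0]],
  ],
)

```text
time_s: 21.75
ee_pos: [457.9, -264.9, 25.2]
ee_rot: [-179.9, 0.1, 0.6]
force: [-0.2, -0.7, -0.2]
gripper_width: 50.3
```

move_arm(
  increments=[
    [[0.55, 0, 0, 0.8, 0, 0, 0], [0.55, 0, 0, 0.8, 0, 0, 0], [0.55, 0, 0, 0.2, 0, 0, 0], [0.55, 0, 0, 0, 0, 0, 0], [0.55, 0, 0, 0, 0, 0, 0]],
  ],
)

```text
time_s: 22.38
ee_pos: [457.9, -264.8, 5.7]
ee_rot: [-179.9, 0.1, 0.6]
force: [0.5, 0.2, -0.3]
gripper_width: 50.4
```

move_arm(
  increments=[
    [[0.25, 0, 0, 0, 0, 0, 0], [0.25, 0, 0, 0, 0, 0, 0], [0.25, 0, 0, 0, 0, 0, 0], [0.25, 0, 0, 0, 0, 0, 0], [0.25, 0, 0, 0, 0, 0, 0]],
  ],
  force=15,
)

```text
time_s: 23.0
ee_pos: [458.0, -264.9, 6.1]
ee_rot: [-179.9, 0.1, 0.6]
force: [0.5, 0.1, -0.4]
gripper_width: 34.8
```

move_arm(
  increments=[
    [[0.2, 0, 0, -3.0, 0, 0, 0], [0.2, 0, 0, -5.0, 0, 0, 0], [0.2, 0, 0, -6.0, 0, 0, 0], [0.2, 0, 0, 0, 0, 0, 0], [0.2, 0, 0, 0, 0, 0, 0], [0.2, 0, 0, 0, 0, 0, 0]],
  ],
)

```text
time_s: 23.75
ee_pos: [456.4, -264.0, 147.1]
ee_rot: [-179.7, 0.4, 0.7]
force: [-0.5, 0.4, -0.5]
gripper_width: 34.5
```

Run:
```python
from h import *
s=monitor.state(); print(s["ee_pos"],s["ee_rot"],s["force"],s["gripper_width"])
f=grab("wrist"); print(proj(f,s["ee_pos"])); save(f,"w3"); g=grab("side"); p=proj(g,s["ee_pos"])[0].astype(int); print(p)
a=cv2.resize(g["color"][max(0,p[1]-75):p[1]+75,max(0,p[0]-100):p[0]+100],(600,450))
b=cv2.resize(f["color"][200:400,180:460],(630,450)); o=np.hstack([a,b]); cv2.imwrite("pics/grip.png",cv2.resize(o,None,fx=.65,fy=.65)[...,::-1])
```

```text
[ 456.4177869  -263.98910276  147.05408881] [-179.72108911    0.38972716    0.65134268] [-0.45826594  0.40803049 -0.47883657] 34.506304342136396
[[323.11481384 290.14275955]]
[330 277]
```

View pics/grip.png

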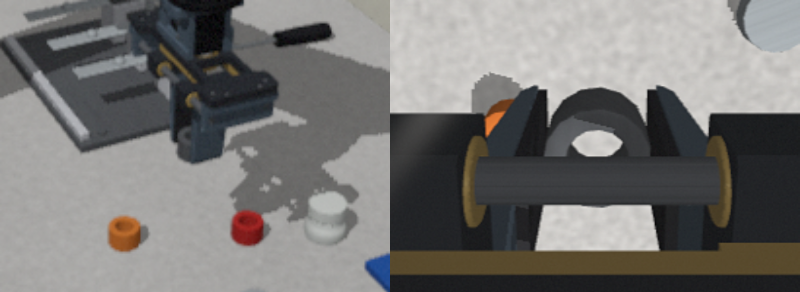

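The ring is gripped between the pads. Its +x rim shows at about v=260 in the wrist image and its y centre at about u=322. I use the rim to work out the ring's offset from the TCP.

Run:
```python
from h import *
s=monitor.state(); x,y,z=s["ee_pos"]
f=grab("wrist"); c=f["color"]
print("gray col u=322", [(v,int(c[v,318:326].mean())) for v in range(252,310,2)])
for dx in (-6,-3,0,3,6):
    print(dx,proj(f,[[x+dx+18,y,z-5.9],[x+dx+18,y,z+18],[x+dx+10,y,z+18],[x+dx+10,y,z-5.9],[x+dx-10,y,z+18]])[:,1].round(1))
g=dict(np.load("w1.npz"))
for u,v,h in [(336,233,84),(431,234,84),(454,134,115),(338,134,115),(571,134,118)]: print(ray(g,u,v,h).round(1))
m=cv2.cvtColor(g["color"],cv2.COLOR_RGB2GRAY)
for (u,v) in [(338,134),(454,134),(571,134)]:
    q=(m[v-14:v+15,u-14:u+15]>170).astype(np.uint8); n,l,st,ce=cv2.connectedComponentsWithStats(q); i=l[14,14]; print(st[i],ce[i]+[u-14,v-14])
```

```text
gray col u=322 [(252, 197), (254, 197), (256, 200), (258, 205), (260, 66), (262, 46), (264, 47), (266, 47), (268, 48), (270, 47), (272, 48), (274, 49), (276, 62), (278, 59), (280, 59), (282, 57), (284, 77), (286, 92), (288, 83), (290, 210), (292, 209), (294, 208), (296, 207), (298, 204), (300, 204), (302, 203), (304, 201), (306, 211), (308, 45)]
-6 [264.8 281.4 297.3 279.  335.3]
-3 [259.5 275.4 291.4 273.7 329.7]
0 [254.1 269.3 285.4 268.4 324.1]
3 [248.6 263.1 279.4 263.1 318.5]
6 [243.1 256.9 273.3 257.7 312.8]
[497.5 202.1  84. ]
[498.6 119.1  84. ]
[580.8 120.2 115. ]
[578.8 204.6 115. ]
[582.7  37.3 118. ]
[  8   6  14  16 172] [338.25581395 133.56395349]
[  7   6  15  16 171] [453.97076023 133.38011696]
[ 10   0  19  29 396] [577.86363636 134.54292929]
```

move_arm(
  increments=[
    [[0.2, 0, 0, -1.5, 0, 0, 0], [0.2, 1.5, -5.5, 0, 0, 0, 0], [0.2, 1.5, -5.5, 0, 0, 0, 0], [0.2, 1.5, -5.5, 0, 0, 0, 0], [0.2, 1.5, -5.5, 0, 0, 0, 0], [0.2, 1.5, -5.5, 0, 0, 0, 0], [0.2, 1.5, -5.5, 0, 0, 0, 0], [0.2, 1.0, -4.0, 0, 0, 0, 0], [0.2, 0, 0, 0, 0, 0, 0], [0.2, 0, 0, 0, 0, 0, 0], [0.2, 0, 0, 0, 0, 0, 0], [0.2, 0, 0, 0, 0, 0, 0]],
  ],
)

```text
time_s: 25.4
ee_pos: [559.6, 114.9, 169.9]
ee_rot: [-179.8, -0.0, 0.3]
force: [0.5, 0.0, -0.7]
gripper_width: 34.5
```

Run:
```python
from h import *
s=monitor.state(); print(s["ee_pos"],s["ee_rot"],s["gripper_width"])
f=grab("wrist"); c=f["color"]; print(proj(f,[[580.8,119.5,115],[580.8,119.5,87],s["ee_pos"]]).round(1)); np.savez("w4.npz",**f)
cv2.imwrite("pics/w4.png",c[...,::-1])
```

```text
[559.60745061 114.89942494 169.91362201] [-1.79761179e+02 -2.93494551e-02  3.31132504e-01] 34.51060574426783
[[316.4 228.2]
 [317.1 220. ]
 [323.2 290.2]]
```

View pics/w4.png

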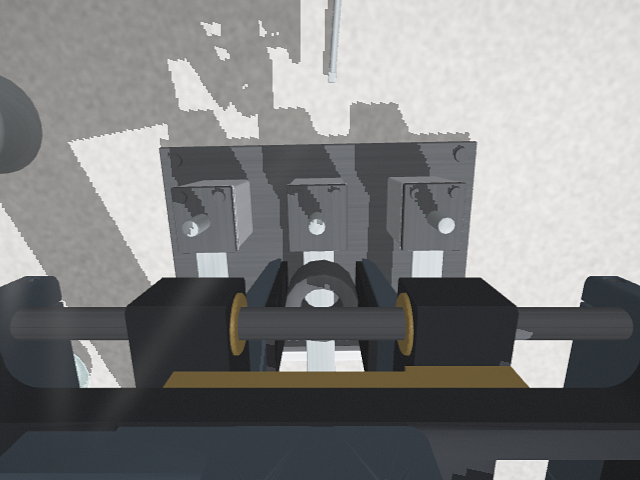

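The middle post top is at (317,227), within 1 px of prediction, so the post is at about (581.5,119). That makes the TCP target about (584.5,119).

move_arm(
  increments=[
    [[0.2, 2.5, -0.4, 0, 0, 0, 0], [0.2, 0, 0, 1.5, 0, 0, 0], [0.2, 0, 0, 1.5, 0, 0, 0], [0.2, 0, 0, 0.5, 0, 0, 0], [0.2, 0, 0, 0, 0, 0, 0], [0.2, 0, 0, 0, 0, 0, 0]],
  ],
)

```text
time_s: 26.2
ee_pos: [581.7, 116.6, 132.0]
ee_rot: [-179.8, 0.3, 0.2]
force: [-0.6, 1.0, -0.1]
gripper_width: 34.4
```

move_arm(
  increments=[
    [[0.2, 0.3, -0.25, 0, 0, 0, 0], [0.2, 0, 0, 0, 0, 0, 0], [0.2, 0, 0, 0, 0, 0, 0], [0.2, 0, 0, 0, 0, 0, 0]],
  ],
)

```text
time_s: 26.7
ee_pos: [585.5, 119.6, 133.3]
ee_rot: [-179.8, 0.1, 0.2]
force: [0.1, -0.1, -1.0]
gripper_width: 34.3
```

Run:
```python
from h import *
s=monitor.state(); print(s["ee_pos"],s["ee_rot"],s["force"])
f=grab("wrist"); x,y,z=s["ee_pos"]; print(proj(f,[[581.5,119,114],[x-3,y,z-6],[x-3,y,z+18]]).round(1))
o=cv2.resize(f["color"][220:360,230:420],None,fx=3.4,fy=3.4,interpolation=cv2.INTER_CUBIC)
cv2.imwrite("pics/w5.png",np.clip(o*1.4,0,255).astype(np.uint8)[...,::-1])
```

```text
[585.54209237 119.62943815 133.25716432] [-1.79791713e+02  1.09023837e-01  1.73758903e-01] [ 0.08905411 -0.11885019 -0.98533891]
[[324.2 283.8]
 [323.1 291. ]
 [323.2 310.6]]
```

View pics/w5.png

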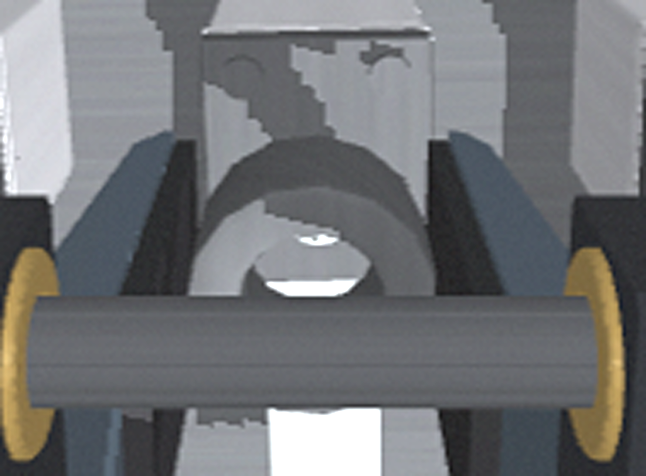

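The post's near edge shows through the hole at crop (318,240), about where predicted. The ring is centred within about 1 mm, so I descend.

move_arm(
  increments=[
    [[0.2, 0, 0, 0.8, 0, 0, 0], [0.2, 0, 0, 0.5, 0, 0, 0], [0.2, 0, 0, 0, 0, 0, 0], [0.2, 0, 0, 0, 0, 0, 0]],
  ],
)

```text
time_s: 27.25
ee_pos: [585.1, 119.5, 118.8]
ee_rot: [-179.8, 0.2, 0.2]
force: [0.3, 0.0, -1.4]
gripper_width: 34.7
```

move_arm(
  increments=[
    [[0.2, 0, 0, 0.5, 0, 0, 0], [0.2, 0, 0, 0.3, 0, 0, 0], [0.2, 0, 0, 0, 0, 0, 0], [0.2, 0, 0, 0, 0, 0, 0]],
  ],
)

```text
time_s: 27.75
ee_pos: [585.2, 119.6, 110.4]
ee_rot: [-179.8, 0.2, 0.2]
force: [-0.2, 0.5, -0.2]
gripper_width: 34.9
```

move_arm(
  increments=[
    [[0.2, 0, 0, 0.6, 0, 0, 0], [0.2, 0, 0, 0.4, 0, 0, 0], [0.2, 0, 0, 0, 0, 0, 0]],
  ],
)

```text
time_s: 28.12
ee_pos: [585.2, 119.6, 99.7]
ee_rot: [-179.8, 0.2, 0.2]
force: [0.3, 1.2, -1.0]
gripper_width: 34.2
```

move_arm(
  increments=[
    [[0.2, 0, 0, 0.3, 0, 0, 0], [0.2, 0, 0, 0.1, 0, 0, 0], [0.2, 0, 0, 0, 0, 0, 0]],
  ],
)

```text
time_s: 28.5
ee_pos: [585.2, 119.7, 95.4]
ee_rot: [-179.8, 0.1, 0.2]
force: [-0.5, -0.1, -1.8]
gripper_width: 34.5
```

move_arm(
  increments=[
    [[0.2, 0, 0, 0.2, 0, 0, 0], [0.2, 0, 0, 0.1, 0, 0, 0]],
  ],
)

```text
time_s: 28.75
ee_pos: [585.4, 119.7, 92.5]
ee_rot: [-179.8, 0.1, 0.2]
force: [-0.4, -0.0, -0.7]
gripper_width: 34.7
```

move_arm(
  increments=[
    [[0.2, 0, 0, 0.15, 0, 0, 0], [0.2, 0, 0, 0.05, 0, 0, 0]],
  ],
)

```text
time_s: 29.0
ee_pos: [585.5, 119.7, 91.1]
ee_rot: [-179.8, 0.1, 0.2]
force: [-1.6, 0.3, 4.6]
gripper_width: 34.5
```

move_arm(
  increments=[
    [[0.2, 0, 0, 0.1, 0, 0, 0], [0.2, 0, 0, 0, 0, 0, 0]],
  ],
)

```text
time_s: 29.25
ee_pos: [585.6, 119.7, 91.2]
ee_rot: [-179.8, 0.0, 0.2]
force: [0.4, -0.3, -0.6]
gripper_width: 34.6
```

move_arm(
  increments=[
    [[0.55, 0, 0, 0, 0, 0, 0], [0.55, 0, 0, 0, 0, 0, 0], [0.55, 0, 0, 0, 0, 0, 0], [0.55, 0, 0, 0, 0, 0, 0]],
  ],
)

```text
time_s: 29.75
ee_pos: [585.8, 119.8, 90.6]
ee_rot: [-179.8, 0.0, 0.2]
force: [-1.0, 0.5, 0.1]
gripper_width: 50.1
```

move_arm(
  increments=[
    [[0.55, 0, 0, -1.0, 0, 0, 0], [0.55, 0, 0, -2.0, 0, 0, 0], [0.55, 0, 0, -4.0, 0, 0, 0], [0.55, -2.5, 0, -4.0, 0, 0, 0], [0.55, -2.5, 0, 0, 0, 0, 0], [0.55, 0, 0, 0, 0, 0, 0], [0.55, 0, 0, 0, 0, 0, 0], [0.55, 0, 0, 0, 0, 0, 0]],
  ],
)

```text
time_s: 30.75
ee_pos: [537.3, 119.4, 208.1]
ee_rot: [-179.7, -0.3, 0.2]
force: [0.2, -0.2, 0.2]
gripper_width: 50.0
```

Run:
```python
from h import *
s=monitor.state(); print(s["ee_pos"],s["force"],s["gripper_width"],s["time_s"])
f=grab("wrist"); w=cloud(f); p=proj(f,[[582,119,110],[582,119,86],[582,119,114]]).round(1); print(p)
u,v=p[0].astype(int); o=f["color"][max(0,v-70):v+70,u-100:u+100]
cv2.imwrite("pics/end.png",np.clip(cv2.resize(o,None,fx=3.5,fy=3.5,interpolation=cv2.INTER_CUBIC)*1.3,0,255).astype(np.uint8)[...,::-1])
q=(np.hypot(w[...,0]-582,w[...,1]-119)<20)&(w[...,2]>103)&(w[...,2]<125); P=w[q]
print(len(P),P.mean(0).round(1),np.percentile(P[:,2],[10,50,90]).round(1)); A=np.c_[P[:,:2]-P[:,:2].mean(0),np.ones(len(P))]; print("slope",np.linalg.lstsq(A,P[:,2],rcond=None)[0].round(3))
```

```text
[537.31949005 119.40411493 208.08321011] [ 0.21869804 -0.19620138  0.22444304] 50.031511467787745 30.75
[[323.9 186.6]
 [323.9 183.9]
 [323.9 187.1]]
1379 [583.6 120.4 109.8] [108.3 109.6 112.7]
slope [-1.10000e-02 -5.00000e-03  1.09834e+02]
```

View pics/end.png

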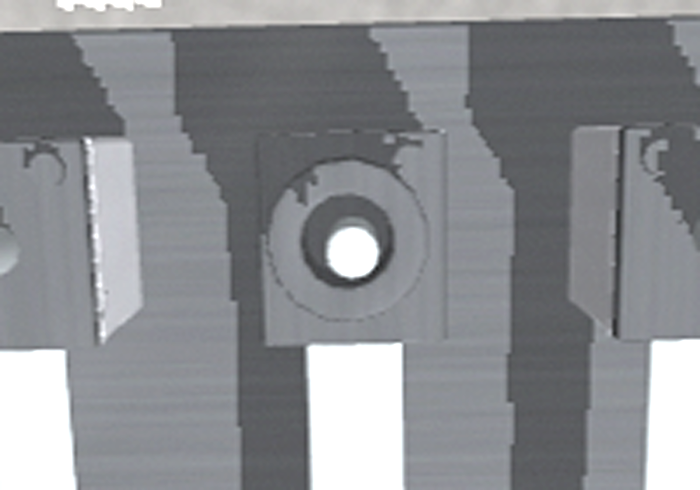

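The ring (crop centre (348,240)) lies flat on the middle block with the post inside its hole at (352,250). The gripper is clear, so I hand in.

```bash
python3 -c "
from h import *
print(job.job_done())"
```

```text
the job is handed in; nothing more can be done
None
```

I pressed all three springs from left to right, found the middle one tired, and put the dark steel ring over its post. I handed the job in at about 31 s of the 72 s allowed; no verdict is reported.

| Spring | Give at about 8 N | Verdict |
|---|---|---|
| Left | about 4.9 mm | good |
| Middle | about 10–11 mm | tired |
| Right | about 4.6 mm | good |

- **Force while holding:** Each hold lasted at least 0.5 s. Vertical readings were roughly 6.5 to 9.4 N, with about 1 N of noise and 2 to 3 N sideways. They were read at the end of each move rather than continuously. The highest combined reading was about 10 N.
- **Middle spring:** I could not see the exact moment of contact, so its give is uncertain by a millimetre or two. Its stiffness was about 0.7 N/mm, against about 1.7 N/mm for the other two.
- **Final check:** The last wrist view shows the ring flat with the post inside its hole, about 2 mm off centre. Its top is at about 110 mm, which puts its underside at about 86 mm, and its measured tilt is about 0.01 rad. The gripper is open and well clear, at a height of 208 mm.
- **Not checked:** I saw no contact with the other objects along the way, but I did not re-measure them at the end.

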